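# Put the bench hand tools back in their fitted case and shut it

## Robot

A 7-joint arm with a two-finger parallel gripper is mounted at the origin on a cart in front of the work surface, level with it; the furniture and walls round the work are solid. World frame = base frame: x ahead of the robot, y to its left, z up, the work surface at z = 0. Lengths are in m, angles in rad, forces in N, time in s.
With the tool pointing down it reaches from about 0.425 to 0.875 m from the base axis. Payload 4.7 kg.
Tool frame: the origin (TCP) lies between the finger pads; the fingertips stand 14 mm ahead of it and the grasp point (between the pads) lies 5 mm behind it; z points along the fingers, y is the line along which they close (so a half turn about z gives the same grasp; the last joint's range is limited). The gripper opens to 87 mm and grips with 3 to 60 N. Pads are 19 mm wide; open, the fingers measure 117 mm over their backs; the gripper's body (75 mm by 190 mm) begins 51 mm behind the grasp point.
Start: joints at [1.183, 0.321, -0.07, 1.45, 0.023, 1.371, -0.057], TCP at [0.254, -0.598, 0.237] pointing down, gripper open.
Joint ranges: [-2.86, 2.86], [-0.3, 2.09], [-1.38, 1.24], [0.06, 2.45], [-1.56, 4.7], [0.09, 2.05], [-2.69, 2.69]. Speed limits (rad/s): [2.57, 2.57, 3.14, 3.14, 3.14, 3.14, 3.14].

## Interface

Orientations are given as a rotation vector (axis times angle).
In Python, from bench import ctrl gives the robot as it stands.
- The arm moves only by the shell command python3 -m inch 'ROWS' [OPENING] [FORCE]. ROWS is JSON, a list of rows, each a list of 6 numbers: the shift along the world's x, y, z in mm, then the turn, a rotation vector about the world's x, y, z in degrees. In form: [[tx, ty, tz, rx, ry, rz], ...]. A call has 1 to 20 rows; each row is the pose to reach, as a shift and turn from the pose commanded when the call began; what a row does not reach only later rows make up. A row lasts 1/8 s, in which the tool goes at most 62.5 mm and 10.7 degrees, less where a joint would pass 70% of its speed; a pose out of reach is approached as far as the arm can. A call with a gripper value outside its range is refused whole. OPENING is the finger opening in mm, from 0 to 87, set as the call begins (- or left out, the last holds). The fingers move at their own pace and stop on an object; FORCE is the grip in N (left out, the last holds). Time passes only in rows, so rows that repeat a pose let the fingers close. It gives the time, the measured TCP pose, the force, the opening and the grip force at its end, in the units of the state.
- ctrl.get_state(): the state, without advancing time (a new reading comes with each control period).
- ctrl.get_image(name): name is "scene" or "top" or "wrist"; returns (picture, depth): 400x640x3 uint8, red, green, blue; 400x640 float32, m along the optical axis (not along the pixel's ray), 0 where there is no reading.
- ctrl.camera_params(name): a dict with "mtx" (3x3 intrinsics, pixels), "T" (4x4, takes a point from camera to world coordinates). Camera axes: x right, y down, z forward; pixel columns grow to the right and rows downward; lengths in m; the calibration is good to about 2 mm. A picture is of the moment at which its call begins: read the wrist's pose just before it. camera_params takes no time and is no camera call; for the wrist camera it gives the pose at the moment of the call.
- ctrl.close_job(): hands the job in; it is judged then, once.
The state is a dict: "time": time; "joint_positions": joint angles; "qd": joint speeds; "joint_torque": joint torques, N m; "position": TCP position; "tool_rot": TCP orientation; "ft_force": force on the tool from outside, world axes, zero at the start; "torque": the same for the moment, N m; "grip_width": opening from 0.0 (shut) to 1.0 (fully open); "grip_force": force on a finger pad.
Only numpy, scipy, OpenCV 4.12 (cv2) and the standard library are available. Lean on these libraries where they do the work, as an engineer would, in place of code of your own. Each camera call takes 0.05 s, during which the arm holds its last target. There are 200 camera calls.

## Task

Put the bench set back in its fitted case: lay the flat scraper and the screwdriver each in the recess shaped for it, both flat and with their handles at the end where the finger scoop is, and seat the emery block flat in its rectangular pocket. Then close the lid fully; leave the other things on the bench where they lie.

Things in the scene. Friction and masses are not known exactly. Their poses are not given: they have to be found in the camera images.
- case: fixed black tool case, 125 (x) x 310 (y) mm, grey moulded insert; origin under its centre, x to the hinge, y to the handle end, z up. Insert top at z 20, wall rim at 21.5 mm. Scraper slot on the -x side, screwdriver recess on the +x side, block pocket at the -y end. Finger scoop: trough across slot and handle recess, x -57 to 52, y 70 to 118 mm, floor at z 8 mm
- scraper_slot (a point): centre of the floor of the scraper slot (axes as the case): 24 mm wide (x), 210.5 mm long (y), 6 mm deep, floor 14 mm above the bench. The underside centre of the scraper (its origin) belongs here
- driver_pocket (a point): point on the floor of the screwdriver recess, under the middle of the handle; handle part 36 mm wide, 102.5 mm long (from 55 mm towards -y to 47.5 mm towards +y of this point), 14 mm deep, floor 6 mm above the bench. The point screwdriver_grip belongs about 13.5 mm above this
- driver_groove (a point): point on the floor of the narrow groove for the screwdriver's shaft (14 mm wide, 83 mm long, 14 mm deep), 133 mm from driver_pocket towards -y; screwdriver_tip belongs about 12 mm above this. The groove is too narrow for the handle
- block_pocket (a point): centre of the floor of the rectangular block pocket: 86 mm (x) by 56 mm (y), so the long side of the block goes along the case's x; 10 mm deep, floor 10 mm above the bench
- lid (a joint): angle of the lid in rad: 0 shut, 1.57 upright, at most 2.0; a friction hinge holds it where it is left
- lid_hinge (a point): middle of the hinge line, along the case's y axis, at x = 60.5, y = 0, z = 22 mm in the case's frame
- lid_edge (a point): middle of the lid's free edge, on its outer face (the top when shut). The lid is a shell 125 x 310 mm, 21 mm deep, with a 60 mm wide thumb lip that stands 12 mm out from the free edge; when shut its top is 43 mm above the bench
- scraper: flat steel hand scraper with a black handle, 205 mm long; origin under its centre, y along its length, z up. Blade 18 mm wide, 3 mm thick from y -58 to +103 mm; handle 16 mm wide, 12 mm thick from y -103 to -52 mm
- scraper_grip (a point): point inside the scraper's handle at y = -65, z = 6 mm of the scraper, a good place to take hold
- scraper_tip (a point): end of the scraper's blade, y = +102, z = 1.5 mm of the scraper
- screwdriver: screwdriver with a yellow handle, 178 mm long; origin under its centre, y along its length towards the handle. Handle 30 mm wide, 27 mm high from y -6 to +89 mm, shaft 6 mm thick from there to y = -89 mm, 9 to 15 mm above the underside. It may roll about its length
- screwdriver_grip (a point): point on the axis in the middle of the screwdriver's handle, y = +45, z = 13.5 mm of the screwdriver
- screwdriver_tip (a point): tip of the screwdriver's shaft, y = -88, z = 12 mm of the screwdriver
- block: brown emery block, 51 (x) x 81 (y) x 22 (z) mm, origin under its centre; either end may lead
- nut: bystander: loose steel nut, 24 x 27 x 13 mm, origin under its centre
- fitting: bystander: small brass pipe fitting, 19 x 35 x 17 mm, origin under its centre
- key: bystander: hexagon key lying flat, 29 x 73 x 6 mm, origin under its centre
- piece: bystander: small grey metal workpiece, 20 x 30 x 14 mm, origin under its centre
- tin: bystander: flat round open tin of paste, 72 mm across, 20 mm high, origin under its centre
- bar: bystander: pale bar of polishing compound, 33 x 60 x 31 mm, origin under its centre

How it is judged:
By the outcome, as a careful person would: the job done as asked, in the order asked, and still so for the second after the job is handed in, with the robot touching nothing.
It also fails if it takes over 72 s, if anything falls off the work surface, if the arm or the gripper's body presses on something with over 40 N, if the wrist force passes 120 N, or if a joint passes its speed limit or range.

## Working session

There is one attempt and no reset: what is moved stays moved. The work goes in short steps, Python scripts to look and compute and a shell command to move; the robot and the scene stay as the last step left them, time stands still between calls to the robot, and variables do not carry over. Pictures are saved under pics/ and viewed, at most 10 in all, crops included, and the job is handed in when it is done.

```bash
ls; mkdir -p pics; python3 - <<'E'
from bench import ctrl
import cv2,numpy as np
s=ctrl.get_state();print(s['time'],s['position'],s['tool_rot'],s['grip_width'])
for n in ['scene','top']:
    im,d=ctrl.get_image(n);p=ctrl.camera_params(n)
    np.savez(f'pics/{n}0.npz',im=im,d=d,K=p['mtx'],T=p['T'])
    cv2.imwrite(f'pics/{n}0.png',im[:,:,::-1]);print(n,np.round(p['mtx'],1).tolist(),np.round(p['T'],3).tolist())
E
```

```text
pics
0.0 [ 0.25394685 -0.59778286  0.23548763] [-3.07664191e+00 -6.26541634e-01  7.20580450e-04] 1.0057626723022768
scene [[461.5, 0.0, 317.0], [0.0, 461.5, 196.3], [0.0, 0.0, 1.0]] [[-0.791, -0.256, 0.556, -0.411], [-0.612, 0.366, -0.701, 1.144], [-0.025, -0.895, -0.446, 0.815], [0.0, 0.0, 0.0, 1.0]]
top [[507.9, 0.0, 317.8], [0.0, 507.9, 196.7], [0.0, 0.0, 1.0]] [[0.007, -0.994, 0.106, 0.374], [-1.0, -0.008, -0.008, -0.02], [0.009, -0.106, -0.994, 1.562], [0.0, 0.0, 0.0, 1.0]]
```

View pics/top0.png

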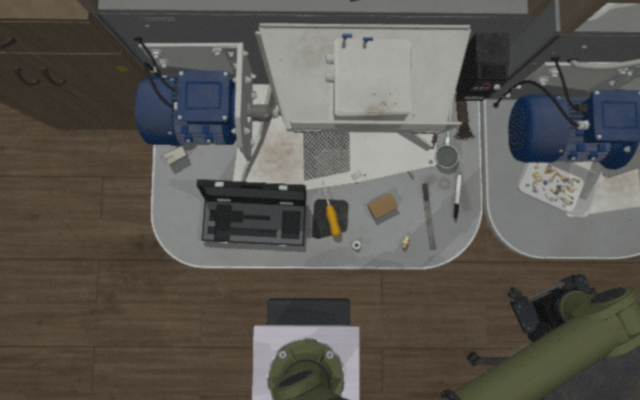

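View pics/scene0.png

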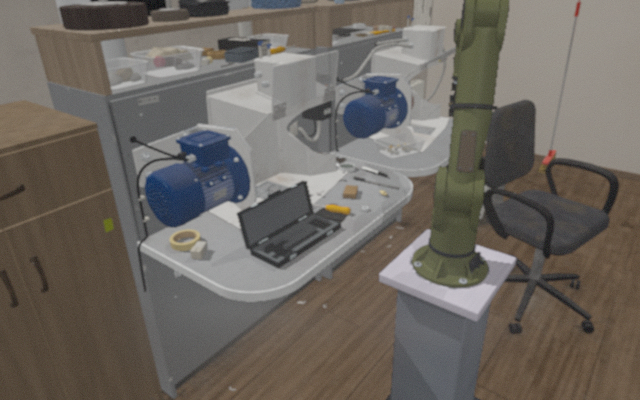

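```bash
cat > h.py <<'E'
import numpy as np,cv2
from bench import ctrl
def grab(n,tag):
    p=ctrl.camera_params(n);s=ctrl.get_state();im,d=ctrl.get_image(n)
    np.savez(f'pics/{tag}.npz',im=im,d=d,K=p['mtx'],T=p['T']);return load(tag)
def load(tag):
    z=np.load(f'pics/{tag}.npz');return z['im'],z['d'],z['K'],z['T']
def ray(v,uv,z):
    "pixels -> world points on plane z"
    K,T=v[2],v[3];uv=np.atleast_2d(np.asarray(uv,float))
    r=np.c_[uv,np.ones(len(uv))]@np.linalg.inv(K).T@T[:3,:3].T
    return T[:3,3]+r*((z-T[2,3])/r[:,2])[:,None]
def proj(v,P):
    K,T=v[2],v[3];c=(np.atleast_2d(P)-T[:3,3])@T[:3,:3];q=c@K.T;return q[:,:2]/q[:,2:]
def cloud(v):
    im,d,K,T=v;u,w=np.meshgrid(np.arange(640),np.arange(400))
    c=np.dstack([(u-K[0,2])/K[0,0]*d,(w-K[1,2])/K[1,1]*d,d]);return c@T[:3,:3].T+T[:3,3]
def crop(v,x0,y0,x1,y1,k,fn):
    cv2.imwrite(fn,cv2.resize(v[0][y0:y1,x0:x1,::-1],None,fx=k,fy=k,interpolation=cv2.INTER_CUBIC))
E
python3 - <<'E'
from h import *
v=load('top0');crop(v,190,130,480,275,2.75,'pics/c0.png')
E
```

```text
(no output)
```

View pics/c0.png

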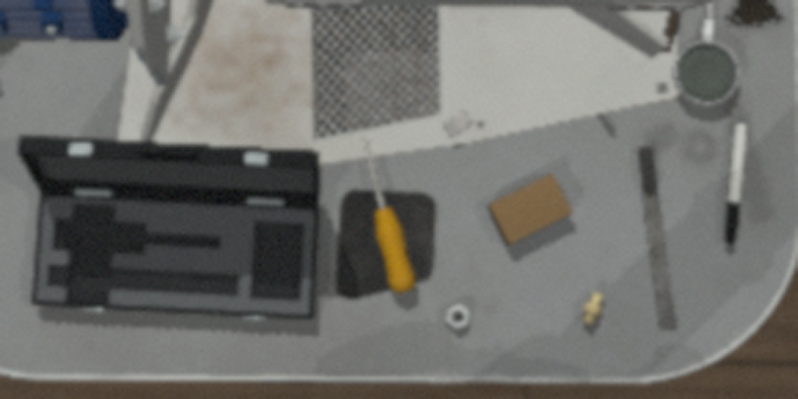

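```bash
python3 - <<'E'
from h import *
v=load('top0');f=lambda l:np.array(l)/2.75+[190,130]
np.set_printoptions(precision=1,suppress=True)
def R(l,z):return ray(v,f(l),z)[:,:2]*1000
print('scraper tip/mid/handle',R([(669,327),(657,240),(645,149)],.003))
print('driver tip,shoulder,butt',R([(367,145),(381,207),(404,288)],.0125))
print('case rim corners NearLeft NearRight FarRight FarLeft',R([(35,302),(313,316),(318,205),(48,198)],.0215))
hsv=cv2.cvtColor(v[0],cv2.COLOR_RGB2HSV)
for n,lo,hi,z,box in [('block',(5,60,60),(25,255,255),.022,(365,185,405,225)),('driver',(10,120,90),(30,255,255),.0135,(315,195,350,240)),('fit',(15,60,90),(35,255,255),.01,(395,230,415,255))]:
    m=cv2.inRange(hsv,lo,hi);k=np.zeros_like(m);x0,y0,x1,y1=box;k[y0:y1,x0:x1]=m[y0:y1,x0:x1]
    c=max(cv2.findContours(k,0,2)[0],key=cv2.contourArea)
    p=(ray(v,c[:,0],z)[:,:2]*1000).astype(np.float32);print(n,cv2.minAreaRect(p))
P=cloud(v)
for l in [(400,285),(390,220),(420,240),(345,280),(530,205),(600,205),(657,240),(648,165),(458,317),(735,225),(170,300),(600,300),(280,260)]:
    a,b=np.round(f(l)).astype(int);print(l,P[b,a]*1000)
s=ctrl.get_state();p=ctrl.camera_params('wrist');Tt=np.eye(4);Tt[:3,:3]=cv2.Rodrigues(s['tool_rot'])[0];Tt[:3,3]=s['position']
print(Tt,np.linalg.inv(Tt)@p['T']*1,p['mtx'])
E
```

```text
scraper tip/mid/handle [[ 382.4 -387.7]
 [ 479.2 -375.9]
 [ 581.9 -364. ]]
driver tip,shoulder,butt [[582.6 -50.2]
 [513.1 -66.2]
 [423.2 -92.1]]
case rim corners NearLeft NearRight FarRight FarLeft [[404.7 313.3]
 [391.6   8.2]
 [514.    3.9]
 [519.4 302.4]]
block ((513.1420288085938, -229.51132202148438), (48.90201950073242, 79.77754974365234), 26.853649139404297)
driver ((466.8583068847656, -79.47106170654297), (94.0059585571289, 29.586212158203125), 14.314538955688477)
fit ((402.71636962890625, -301.4980773925781), (15.274773597717285, 30.67142677307129), 89.31686401367188)
(400, 285) [424.9 -85.6  29.1]
(390, 220) [497.9 -76.5  22. ]
(420, 240) [ 478.3 -111.3   -0.2]
(345, 280) [431.4 -25.4   1.8]
(530, 205) [ 514.7 -232.4   18.2]
(600, 205) [ 516.8 -312.1    1.5]
(657, 240) [ 480.1 -376.3    2.1]
(648, 165) [ 562.8 -366.4   11.3]
(458, 317) [ 392.7 -154.5   -1.4]
(735, 225) [ 495.3 -460.    13.5]
(170, 300) [408.3 165.   19.8]
(600, 300) [ 412.2 -311.5   -2.1]
(280, 260) [452.2  45.2   6.4]
[[ 0.9  0.4 -0.   0.3]
 [ 0.4 -0.9  0.  -0.6]
 [-0.  -0.  -1.   0.2]
 [ 0.   0.   0.   1. ]] [[ 0.  -1.  -0.3  0.1]
 [ 1.  -0.   0.   0. ]
 [-0.  -0.3  1.  -0.1]
 [ 0.   0.   0.   1. ]] [[339.3   0.  319.2]
 [  0.  339.3 204.3]
 [  0.    0.    1. ]]
```

```bash
python3 - <<'E'
from h import *
np.set_printoptions(precision=1,suppress=True)
s=ctrl.get_state();Rt=cv2.Rodrigues(s['tool_rot'])[0]
for n in ['top0','scene0']:
    v=load(n);P=cloud(v).reshape(-1,3);q=(P-s['position'])@Rt*1000
    k=(np.abs(q)<[160,160,300]).all(1)&(v[1].ravel()>0)&(q[:,2]<30);q=q[k]
    for a in range(-260,30,20):
        b=q[(q[:,2]>=a)&(q[:,2]<a+20)]
        if len(b)>3: print(n,a,len(b),np.percentile(b[:,:2],[2,98],axis=0).ravel())
v=load('top0');P=cloud(v)*1000
q=P.reshape(-1,3);k=(q[:,1]>20)&(q[:,1]<290)&(q[:,0]>480)&(q[:,0]<620)&(q[:,2]>10)&(q[:,2]<170);q=q[k]
for a in range(10,170,15):
    b=q[(q[:,2]>=a)&(q[:,2]<a+15)]
    if len(b)>3: print(a,len(b),np.percentile(b[:,0],[5,50,95]))
E
```

```text
top0 -260 141 [  4.9 -35.3  40.6  25.5]
top0 -240 135 [ -4.6 -36.9  35.7   6.2]
top0 -220 180 [-12.  -37.8  36.9  17. ]
top0 -200 110 [-15.5 -38.   37.8  12.6]
top0 -180 167 [-23.7 -44.4  36.6   8.1]
top0 -160 383 [-32.8 -51.6  37.3   2.8]
top0 -140 62 [-21.9 -52.4  21.7 -45.4]
top0 -120 340 [-32.3 -94.8  35.4  86. ]
top0 -100 721 [-34.2 -95.5  36.7  92.1]
top0 -80 280 [-34.7 -87.9  37.8  75.8]
top0 -60 12 [-25.  -87.6  36.   78.3]
top0 -40 6 [ 9.  43.6 11.6 53.2]
top0 -20 9 [ 4.8 42.8 10.4 51.2]
scene0 -260 35 [ 16.  -35.4  36.6  14. ]
scene0 -240 31 [ 16.5 -35.5  33.5   4.8]
scene0 -220 29 [ 16.  -37.5  33.4  -8. ]
scene0 -200 29 [ 16.9 -39.7  35.4  -7.8]
scene0 -180 27 [ 15.1 -35.2  33.2  -3.7]
scene0 -160 29 [ 16.5 -56.6  33.6 -15.8]
scene0 -140 10 [ 16.  -56.9  22.  -11.7]
scene0 -120 16 [ 15.9 -53.8  23.5  13.9]
scene0 -100 43 [  18.  -103.8   34.3   81.4]
scene0 -80 45 [ 18.9 -97.   35.4  73.1]
scene0 -60 6 [ 18.5 -96.2  32.9 -85. ]
10 1375 [484.6 514.8 605.6]
25 348 [498.6 531.5 543.5]
40 185 [536.8 542.3 595.9]
55 184 [539.1 546.5 605.4]
70 174 [543.  550.1 610. ]
85 98 [546.9 552.1 557.1]
130 589 [546.6 558.5 569.4]
145 79 [548.  555.7 561.5]
```

```bash
python3 -m inch '[[266,228,0,0,0,-16],[266,228,0,0,0,-16],[266,228,0,0,0,-16],[266,228,0,0,0,-16],[266,228,0,0,0,-16],[266,228,0,0,0,-16],[266,228,0,0,0,-16],[266,228,0,0,0,-16]]' 60 45; python3 - <<'E'
from h import *
v=grab('wrist','w1');cv2.imwrite('pics/w1.png',v[0][:,:,::-1])
s=ctrl.get_state();print(s['time'],s['joint_positions'],s['position'],s['tool_rot'],v[3])
E
```

```text
time: 1.1
position: [0.5192, -0.3711, 0.236]
tool_rot: [3.135, 0.191, -0.003]
ft_force: [-0.4, 0.3, -1.0]
grip_width: 0.695
grip_force: 0.0
1.15 [ 0.75423952  0.30531247 -0.21905202  1.47716329  0.06808344  1.36736741
 -0.91945873] [ 0.5187296  -0.37183882  0.23615221] [ 3.13537194e+00  1.88593387e-01 -2.36424189e-03] [[ 0.12161209 -0.95912964 -0.25550113  0.58794438]
 [-0.99257708 -0.11722565 -0.03238646 -0.36318602]
 [ 0.00111153  0.25754315 -0.96626616  0.38531692]
 [ 0.          0.          0.          1.        ]]
```

View pics/w1.png

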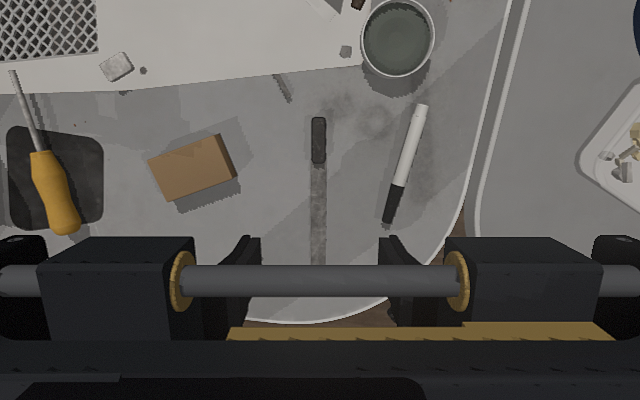

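```bash
python3 - <<'E'
from h import *
np.set_printoptions(precision=1,suppress=True)
v=load('w1');g=cv2.cvtColor(v[0],cv2.COLOR_RGB2GRAY)
k=np.zeros_like(g);k[108:172,302:335]=(g[108:172,302:335]<75)*255
c=max(cv2.findContours(k,0,2)[0],key=cv2.contourArea)
p=(ray(v,c[:,0],.012)[:,:2]*1000).astype(np.float32);print(cv2.minAreaRect(p))
for r in range(170,262,12):
    row=cv2.GaussianBlur(g,(3,3),0)[r,295:345].astype(int)
    d=np.diff(row);a=d[:25].argmin();b=25+d[25:].argmax();print(r,295+a+.5,295+b+.5,(ray(v,[(295+(a+b)/2+.5,r)],.003)*1000)[0,:2],(ray(v,[(295+a+.5,r),(295+b+.5,r)],.003)*1000)[:,1])
hsv=cv2.cvtColor(v[0],cv2.COLOR_RGB2HSV)
m=cv2.inRange(hsv,(8,80,100),(25,255,255));k=np.zeros_like(m);k[125:205,145:240]=m[125:205,145:240]
c=max(cv2.findContours(k,0,2)[0],key=cv2.contourArea);print('block',cv2.minAreaRect((ray(v,c[:,0],.022)[:,:2]*1000).astype(np.float32)))
k=np.zeros_like(m);k[145:240,25:85]=m[145:240,25:85]
c=max(cv2.findContours(k,0,2)[0],key=cv2.contourArea);print('drv',cv2.minAreaRect((ray(v,c[:,0],.0135)[:,:2]*1000).astype(np.float32)))
E
```

```text
((556.9752197265625, -365.9829406738281), (55.805015563964844, 15.39072036743164), 7.236877918243408)
170 309.5 326.5 [ 526.7 -369.7] [-360.1 -379.3]
182 309.5 326.5 [ 513.  -371.4] [-361.7 -381.1]
194 309.5 326.5 [ 499.  -373.1] [-363.3 -382.9]
206 297.5 325.5 [ 483.8 -367.3] [-351.1 -383.5]
218 310.5 325.5 [ 470.1 -376.6] [-367.8 -385.4]
230 309.5 325.5 [ 455.2 -377.8] [-368.4 -387.3]
242 309.5 325.5 [ 440.1 -379.7] [-370.1 -389.2]
254 309.5 325.5 [ 424.7 -381.5] [-371.9 -391.2]
block ((514.0435180664062, -231.7320556640625), (48.983219146728516, 78.72454071044922), 26.773550033569336)
drv ((464.757080078125, -75.6383056640625), (96.82401275634766, 31.538864135742188), 14.513971328735352)
```

```bash
python3 -m inch '[[27,4,-60,0,0,0],[27,4,-120,0,0,0],[27,4,-180,0,0,0],[27,4,-215,0,0,0],[27,4,-215,0,0,0]]' 40 45 && python3 -m inch '[[0,0,0,0,0,0],[0,0,0,0,0,0],[0,0,0,0,0,0],[0,0,0,0,0,0]]' 0 45
```

```text
time: 1.78
position: [0.5445, -0.3674, 0.0195]
tool_rot: [-3.134, -0.188, 0.006]
ft_force: [0.4, 0.5, 0.8]
grip_width: 0.459
grip_force: 0.0
time: 2.28
position: [0.5476, -0.3666, 0.0228]
tool_rot: [3.135, 0.192, 0.002]
ft_force: [-0.5, 0.6, 4.2]
grip_width: 0.17
grip_force: 45.0
```

```bash
python3 -m inch '[[0,0,60,0,0,0],[0,20,120,0,0,0],[-10,70,180,0,0,10],[-20,130,215,0,0,20],[-30,190,215,0,0,30],[-50,250,215,0,0,40],[-70,310,215,0,0,51],[-90,370,215,0,0,61],[-110,430,215,0,0,71],[-115,467,215,0,0,81.5],[-115,467,215,0,0,81.5],[-115,467,215,0,0,81.5]]'; python3 - <<'E'
from h import *
v=grab('wrist','w2');cv2.imwrite('pics/w2.png',v[0][:,:,::-1])
s=ctrl.get_state();print(s['time'],s['joint_positions'],s['position'],s['tool_rot'],v[3])
E
```

```text
time: 3.78
position: [0.4321, 0.1002, 0.2366]
tool_rot: [2.25, 2.191, -0.001]
ft_force: [-0.5, -0.6, -0.1]
grip_width: 0.166
grip_force: 45.0
3.825 [ 0.42639608 -0.12053652 -0.65305544  1.91046075 -0.07473199  1.32786039
 -0.23305665] [0.43232183 0.09955712 0.23648411] [ 2.25194514e+00  2.18991235e+00 -7.13706987e-04] [[ 9.99658815e-01 -2.53534768e-02 -6.28124964e-03  4.33122471e-01]
 [-2.61157851e-02 -9.65863151e-01 -2.57733077e-01  1.69471409e-01]
 [ 4.67602032e-04  2.57809182e-01 -9.66195739e-01  3.85924835e-01]
 [ 0.00000000e+00  0.00000000e+00  0.00000000e+00  1.00000000e+00]]
```

View pics/w2.png

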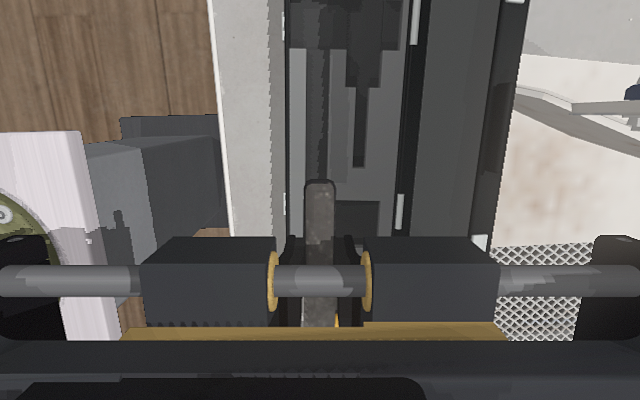

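```bash
python3 - <<'E'
from h import *
np.set_printoptions(precision=1,suppress=True,linewidth=150)
v=load('w2');g=cv2.cvtColor(v[0],cv2.COLOR_RGB2GRAY)
P=cloud(v)*1000
for r in [10,30,70,110,150,190]:
    row=cv2.GaussianBlur(g,(1,3),0)[r].astype(int);d=np.diff(row)
    e=[i for i in range(270,425) if abs(d[i])>6 and abs(d[i])==abs(d[max(0,i-2):i+3]).max()]
    print(r,[(i,int(d[i]),*(np.round(ray(v,[(i+.5,r)],.020)*1000)[0,:2].tolist())) for i in e])
for c in [300,322,345,360,375,390]:
    col=g[:,c].astype(int);d=np.diff(col)
    e=[i for i in range(0,232) if abs(d[i])>6 and abs(d[i])==abs(d[max(0,i-2):i+3]).max()]
    print(c,[(i,int(d[i]),*(np.round(ray(v,[(c,i+.5)],.020)*1000)[0,:2].tolist())) for i in e])
for r in [10,70,110,150]: print(r,[(c,*P[r,c].round(0).tolist()) for c in [295,318,335,360,385,402,430,470,500]])
E
```

```text
10 [(283, -72, 401.0, 267.0), (289, 13, 407.0, 267.0), (319, -13, 436.0, 267.0), (383, 7, 498.0, 265.0), (399, 9, 514.0, 265.0), (402, 25, 516.0, 264.0), (408, -57, 522.0, 264.0), (412, 66, 526.0, 264.0), (419, -86, 533.0, 264.0)]
30 [(284, -90, 401.0, 250.0), (290, 11, 407.0, 250.0), (318, -16, 435.0, 249.0), (400, 17, 515.0, 247.0), (406, -51, 521.0, 247.0), (410, 67, 525.0, 247.0), (417, -61, 532.0, 246.0)]
70 [(284, -86, 399.0, 213.0), (288, 50, 403.0, 213.0), (305, -64, 421.0, 213.0), (322, -16, 438.0, 212.0), (329, 34, 445.0, 212.0), (345, -48, 461.0, 211.0), (381, 18, 497.0, 211.0), (403, -55, 519.0, 210.0), (406, -13, 523.0, 210.0), (424, 33, 541.0, 209.0)]
110 [(270, -43, 383.0, 175.0), (284, -92, 397.0, 174.0), (289, 51, 403.0, 174.0), (305, -74, 419.0, 174.0), (323, -18, 438.0, 173.0), (328, 36, 443.0, 173.0), (354, -48, 470.0, 172.0), (366, 19, 483.0, 172.0), (400, -59, 518.0, 171.0), (403, -9, 521.0, 171.0), (420, 27, 539.0, 171.0)]
150 [(284, -70, 395.0, 133.0), (289, 59, 401.0, 133.0), (305, -44, 418.0, 132.0), (327, 35, 441.0, 132.0), (330, -9, 444.0, 132.0), (346, 7,
[... 1468 characters left out ...]
 213.0, 15.0), (335, 450.0, 212.0, 22.0), (360, 477.0, 213.0, 7.0), (385, 501.0, 210.0, 22.0), (402, 518.0, 210.0, 20.0), (430, 541.0, 208.0, 36.0), (470, 556.0, 200.0, 93.0), (500, 556.0, 195.0, 141.0)]
110 [(295, 408.0, 174.0, 21.0), (318, 432.0, 173.0, 15.0), (335, 450.0, 173.0, 20.0), (360, 477.0, 172.0, 7.0), (385, 502.0, 171.0, 20.0), (402, 519.0, 171.0, 22.0), (430, 542.0, 170.0, 42.0), (470, 556.0, 169.0, 99.0), (500, 555.0, 169.0, 149.0)]
150 [(295, 407.0, 133.0, 23.0), (318, 431.0, 132.0, 15.0), (335, 449.0, 132.0, 21.0), (360, 477.0, 130.0, 9.0), (385, 502.0, 130.0, 22.0), (402, 520.0, 130.0, 25.0), (430, 542.0, 132.0, 47.0), (470, 556.0, 138.0, 105.0), (500, 556.0, 142.0, 153.0)]
```

```bash
python3 -m inch '[[1,62,0,0,0,0],[2,120,0,0,0,0],[3,163,0,0,0,0],[3,163,0,0,0,0],[3,163,0,0,0,0]]'; python3 - <<'E'
from h import *
np.set_printoptions(precision=1,suppress=True,linewidth=150)
def rim(v,rows,lo,hi,z,sg):
    g=cv2.GaussianBlur(cv2.cvtColor(v[0],cv2.COLOR_RGB2GRAY),(3,3),0).astype(int);q=[]
    for r in rows:
        d=np.diff(g[r,lo:hi])*sg;i=d.argmax()
        q.append(ray(v,[(lo+i+.5,r)],z)[0,:2]*1000)
    q=np.array(q);f=np.polyfit(q[:,1],q[:,0],1);e=q[:,0]-np.polyval(f,q[:,1]);k=abs(e)<2;f=np.polyfit(q[k,1],q[k,0],1)
    return f[0],np.polyval(f,200),k.sum(),len(k)
v=load('w2')
print('rimL',rim(v,range(5,200,3),278,290,.0215,-1))
print('slotL',rim(v,range(55,165,3),298,312,.020,-1),'slotR',rim(v,range(55,165,3),324,336,.020,1))
print('groL',rim(v,range(95,160,3),348,360,.020,-1),'groR',rim(v,range(95,160,3),361,372,.020,1))
v=grab('wrist','w3');cv2.imwrite('pics/w3.png',v[0][:,:,::-1])
s=ctrl.get_state();print(s['time'],s['position'],s['tool_rot'])
E
```

```text
time: 4.45
position: [0.436, 0.2617, 0.236]
tool_rot: [2.253, 2.189, -0.002]
ft_force: [0.1, -0.6, -1.1]
grip_width: 0.167
grip_force: 45.0
rimL (np.float64(0.048163573193440876), np.float64(398.6133688023604), np.int64(65), 65)
slotL (np.float64(0.04561771360425024), np.float64(420.14940040692454), np.int64(37), 37) slotR (np.float64(0.045976520937387896), np.float64(444.0014877065861), np.int64(37), 37)
groL (np.float64(0.04298939819644862), np.float64(471.15380491707356), np.int64(22), 22) groR (np.float64(0.050435255691211295), np.float64(484.4052116878234), np.int64(22), 22)
4.5 [0.4 0.3 0.2] [ 2.3  2.2 -0. ]
```

View pics/w3.png

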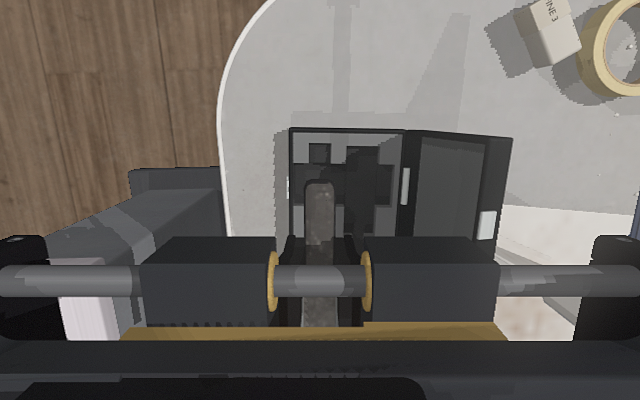

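```bash
python3 - <<'E'
from h import *
np.set_printoptions(precision=1,suppress=True,linewidth=150)
v=load('w3');g=cv2.cvtColor(v[0],cv2.COLOR_RGB2GRAY)
for c in [300,314,319,324,340,355,365,372,385]:
    col=g[:,c].astype(int);d=np.diff(col)
    e=[i for i in range(120,180) if abs(d[i])>6 and abs(d[i])==abs(d[max(0,i-2):i+3]).max()]
    print(c,[(i,int(d[i]),*(np.round(ray(v,[(c,i+.5)],.020)*1000)[0,:2].tolist())) for i in e])
for r in [150,156]:
    d=np.diff(g[r].astype(int));e=[i for i in range(285,410) if abs(d[i])>6 and abs(d[i])==abs(d[max(0,i-2):i+3]).max()]
    print(r,[(i,int(d[i]),*(np.round(ray(v,[(i+.5,r)],.020)*1000)[0,:2].tolist())) for i in e])
s=ctrl.get_state();R=cv2.Rodrigues(s['tool_rot'])[0];print(R,s['position']*1000)
E
```

```text
300 [(126, -116, 417.0, 319.0), (132, 54, 416.0, 312.0), (162, -87, 415.0, 281.0)]
314 [(127, -75, 431.0, 317.0), (132, 72, 431.0, 312.0), (142, -87, 431.0, 302.0), (158, 8, 430.0, 285.0), (164, 20, 430.0, 278.0), (178, -27, 429.0, 263.0)]
319 [(127, -96, 436.0, 317.0), (132, 76, 436.0, 312.0), (142, -86, 436.0, 302.0), (162, -16, 435.0, 280.0), (176, -8, 435.0, 265.0)]
324 [(127, -99, 442.0, 317.0), (132, 77, 442.0, 312.0), (142, -74, 441.0, 301.0), (162, -15, 441.0, 280.0), (167, -18, 441.0, 275.0), (178, -7, 440.0, 263.0)]
340 [(127, -159, 458.0, 316.0), (132, 61, 458.0, 311.0), (163, -77, 458.0, 278.0)]
355 [(127, -129, 474.0, 316.0), (133, 54, 474.0, 310.0), (145, -87, 474.0, 297.0), (148, 17, 474.0, 294.0), (152, -11, 474.0, 290.0)]
365 [(127, -96, 485.0, 316.0), (133, 59, 485.0, 309.0), (145, -84, 485.0, 297.0)]
372 [(128, -74, 492.0, 314.0), (133, 70, 492.0, 309.0), (145, -71, 492.0, 297.0)]
385 [(128, -119, 506.0, 314.0), (133, 69, 506.0, 309.0), (141, -31, 506.0, 301.0), (164, -29, 507.0, 276.0)]
150 [(288, -63, 403.0, 295.0), (292, 50, 407.0, 294.0), (308, -75, 425.0, 294.0), (325, -16, 443.0, 293.0), (330, 42, 448.0, 293.0), (345, -37, 464.0, 293.0), (358, -12, 478.0, 292.0), (379, 15, 500.0, 292.0), (400, -26, 523.0, 291.0)]
156 [(288, -69, 403.0, 288.0), (292, 49, 407.0, 288.0), (308, -71, 424.0, 288.0), (326, -14, 444.0, 287.0), (330, 45, 448.0, 287.0), (345, -51, 464.0, 286.0), (379, 18, 500.0, 285.0), (400, -45, 523.0, 285.0)]
[[ 0.  1. -0.]
 [ 1. -0. -0.]
 [-0. -0. -1.]] [436.1 261.4 236.1]
```

```bash
python3 - <<'E'
from h import *
np.set_printoptions(precision=2,suppress=True,linewidth=150)
v=load('w3');g=cv2.GaussianBlur(cv2.cvtColor(v[0],cv2.COLOR_RGB2GRAY),(3,3),0).astype(int)
P=cloud(v)*1000;print(P[200:240:10,319])
z=.227;L=[];R=[]
for r in range(196,232,3):
    a=296+np.diff(g[r,296:316]).argmax()+.5;b=324+np.diff(g[r,324:344]).argmin()+.5
    L.append(ray(v,[(a,r)],z)[0]*1000);R.append(ray(v,[(b,r)],z)[0]*1000)
L=np.array(L);R=np.array(R);print(np.c_[L[:,:2],R[:,:2]])
col=g[:,319];d=np.diff(col);print([(i,int(d[i])) for i in range(170,195) if abs(d[i])>5],ray(v,[(319,178.5),(319,182.5)],z)*1000)
for n in 'scene','top':grab(n,n+'1')
from h import load
v=load('top1');print(proj(v,[[.436,.26,.22],[.43,.10,.22]]));v=load('scene1');print(proj(v,[[.436,.26,.22],[.43,.10,.22]]))
E
```

```text
[[435.96 290.58 225.84]
 [435.83 285.99 227.42]
 [435.66 280.11 224.87]
 [435.53 275.46 226.53]]
[[429.56 293.04 442.99 292.65]
 [429.5  291.55 442.96 291.17]
 [429.44 290.06 442.93 289.68]
 [429.38 288.57 442.91 288.18]
 [429.32 287.06 442.88 286.68]
 [429.26 285.55 442.85 285.17]
 [429.21 284.03 442.83 283.65]
 [429.15 282.51 442.8  282.12]
 [429.09 280.98 442.77 280.59]
 [429.03 279.44 447.15 278.92]
 [428.96 277.89 447.14 277.38]
 [428.9  276.34 447.12 275.82]]
[(182, 12), (183, 17), (192, 7)] [[436.28 301.36 227.  ]
 [436.22 299.44 227.  ]]
[[207.06 226.45]
 [267.77 229.17]]
[[278.13 193.55]
 [313.36 175.77]]
```

```bash
python3 -m inch '[[-1,-1.5,-60,0,0,-1],[-1,-1.5,-120,0,0,-1],[-1,-1.5,-170,0,0,-1],[-1,-1.5,-185,0,0,-1],[-1,-1.5,-185,0,0,-1],[-1,-1.5,-190,0,0,-1],[-1,-1.5,-195,0,0,-1],[-1,-1.5,-195,0,0,-1]]';python3 - <<'E'
from h import *
s=ctrl.get_state();print(s['position']*1000,np.degrees(2*np.arctan2(s['tool_rot'][1],s['tool_rot'][0])),s['ft_force'],s['torque'])
E
```

```text
time: 5.6
position: [0.4345, 0.2623, 0.042]
tool_rot: [2.269, 2.172, 0.001]
ft_force: [0.2, -0.5, -0.8]
grip_width: 0.167
grip_force: 45.0
[434.49900851 262.25040549  42.01243317] 87.51778418344693 [ 0.18597562 -0.53072727 -0.76957735] [ 0.0807401  -0.08539426  0.01562467]
```

```bash
python3 -m inch '[[0,-1.5,0,0,0,0],[0,-1.5,-3,0,0,0],[0,-1.5,-6,0,0,0],[0,-1.5,-6,0,0,0]]';python3 - <<'E'
from h import *
v=grab('wrist','w4');crop(v,240,100,440,250,4,'pics/w4.png')
s=ctrl.get_state();print(s['position']*1000,s['ft_force'],s['torque'])
E
```

```text
time: 6.1
position: [0.4344, 0.2607, 0.0367]
tool_rot: [2.268, 2.172, -0.001]
ft_force: [-2.5, -3.2, 11.6]
grip_width: 0.167
grip_force: 45.0
[434.38463027 260.72563237  36.6667774 ] [-3.90694254 -3.36529569 11.90449519] [-0.59069678  0.61567927  0.02675826]
```

View pics/w4.png

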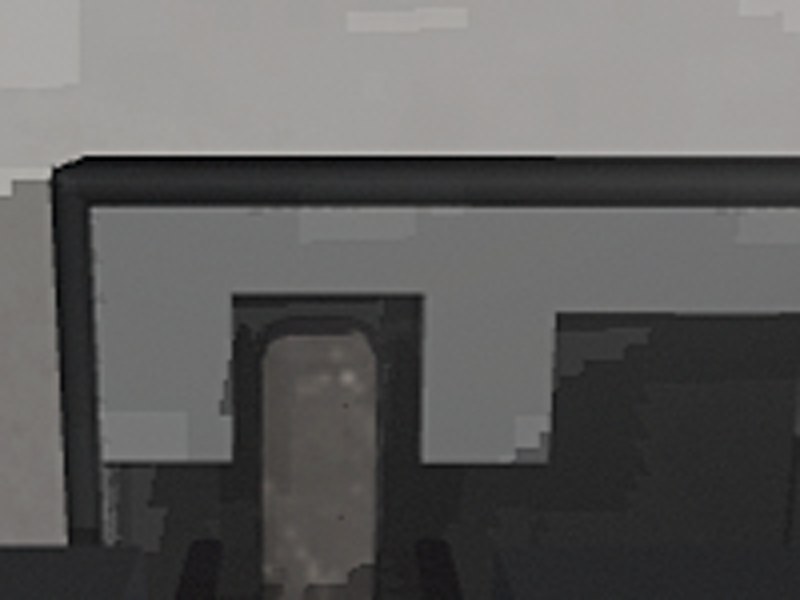

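```bash
python3 -m inch '[[0.5,0,1,0,0,0],[0.5,0,1,0,0,0]]' && python3 -m inch '[[0,0,0,0,0,0],[0,0,0,0,0,0],[0,0,0,0,0,0]]' 26 && python3 -m inch '[[0,0,30,0,0,0],[0,0,80,0,0,0],[0,-40,130,0,0,0],[0,-90,160,0,0,0],[0,-90,160,0,0,0]]' 5; python3 - <<'E'
from h import *
v=grab('wrist','w5');crop(v,240,0,440,250,3,'pics/w5.png')
p=ctrl.get_state();print(p['position']*1000)
E
```

```text
time: 6.4
position: [0.4348, 0.2608, 0.0367]
tool_rot: [2.269, 2.173, 0.0]
ft_force: [-0.1, -0.3, 3.8]
grip_width: 0.172
grip_force: 45.0
time: 6.78
position: [0.4346, 0.2607, 0.0363]
tool_rot: [-2.269, -2.173, 0.0]
ft_force: [-0.0, -0.7, 0.2]
grip_width: 0.291
grip_force: 0.0
time: 7.4
position: [0.437, 0.1668, 0.1989]
tool_rot: [2.273, 2.16, 0.004]
ft_force: [0.2, 0.9, 0.9]
grip_width: 0.059
grip_force: 0.0
[435.73914797 169.04193103 197.56935249]
```

View pics/w5.png

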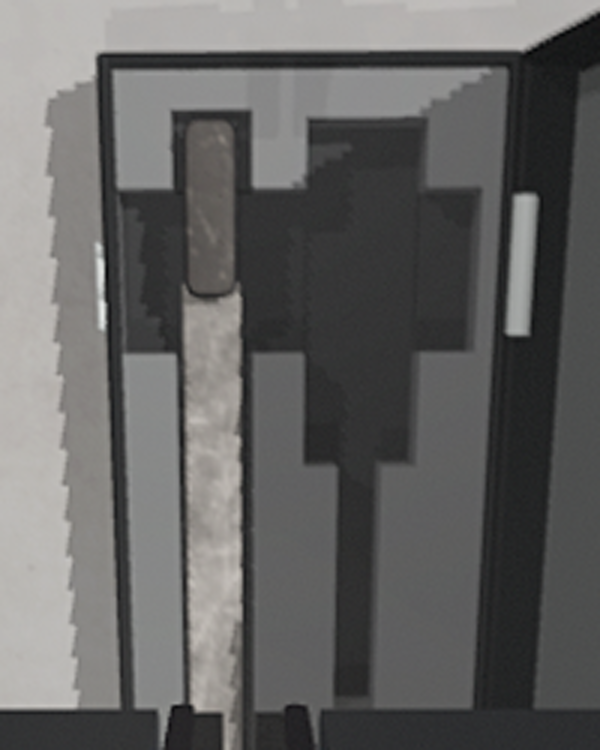

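```bash
python3 -m inch '[[0,-30,5,0,0,10],[0,-60,5,0,0,20],[5,-90,5,0,0,31],[10,-120,5,0,0,42],[15,-150,5,0,0,52],[20,-180,5,0,0,63],[25,-210,5,0,0,74],[31,-230,5,0,0,84],[31,-247,5,0,0,95],[31,-247,5,0,0,105],[31,-247,5,0,0,107],[31,-247,5,0,0,107]]' 50 40; python3 - <<'E'
from h import *
np.set_printoptions(precision=1,suppress=True,linewidth=150)
P=cloud(load('w5'))*1000;print('scraper z',P[20:235:20,311].tolist())
v=grab('wrist','w6')
s=ctrl.get_state();print(s['joint_positions'],s['position']*1000,s['tool_rot'],np.degrees(2*np.arctan2(s['tool_rot'][1],s['tool_rot'][0])))
hsv=cv2.cvtColor(v[0],cv2.COLOR_RGB2HSV);m=cv2.inRange(hsv,(8,120,80),(30,255,255));m[236:]=0
c=max(cv2.findContours(m,0,2)[0],key=cv2.contourArea);print(cv2.boundingRect(c),'drv',cv2.minAreaRect((ray(v,c[:,0],.0135)[:,:2]*1000).astype(np.float32)))
P=cloud(v)*1000;q=P[cv2.erode(m,np.ones((3,3)))>0];print(np.percentile(q[:,2],[5,50,95,99]))
E
```

```text
time: 8.95
position: [0.4656, -0.0751, 0.2009]
tool_rot: [0.396, -3.115, -0.001]
ft_force: [0.2, 0.6, 0.2]
grip_width: 0.577
grip_force: 0.0
scraper z [[437.68867856217605, 314.77517499701787, 21.897198910924786], [436.7843611655306, 298.77023345692544, 22.462486589238384], [435.90124603873, 281.70379030440415, 27.731310870905634], [434.95818703494996, 265.18493358276504, 27.756973223958592], [433.8574251436489, 248.50530464272, 19.245996147932598], [432.81794967013326, 230.52739334562645, 18.519855734285105], [431.7384575273076, 211.9124296155408, 17.585057190364296], [430.68714576442386, 192.97533522493598, 19.32755450289375], [429.54728845166875, 173.20329988794174, 18.721710946122737], [428.36685082444205, 152.73010716805524, 18.085266335439552], [427.19183927073055, 131.94711564605475, 18.77776016093047]]
[ 0.6 -0.  -0.5  1.9 -0.   1.3  1.9] [465.7 -75.3 201.1] [ 0.4 -3.1 -0. ] -165.51242397880708
(300, 140, 30, 95) drv ((468.6662292480469, -79.48932647705078), (97.36927032470703, 28.800350189208984), 14.927456855773926)
[21.3 26.2 29.2 30. ]
```

```bash
python3 -m inch '[[2,-4.5,-50,0,0,0.4],[2,-4.5,-100,0,0,0.4],[2,-4.5,-150,0,0,0.4],[2,-4.5,-181,0,0,0.4],[2,-4.5,-181,0,0,0.4]]' 50 40 && python3 -m inch '[[0,0,0,0,0,0],[0,0,0,0,0,0],[0,0,0,0,0,0],[0,0,0,0,0,0]]' 0 40 && python3 -m inch '[[0,0,50,0,0,0],[0,0,110,0,0,0],[0,0,170,0,0,0],[0,0,170,0,0,0]]'; python3 - <<'E'
from h import *
s=ctrl.get_state();print(s['position']*1000,s['joint_positions'].round(2))
E
```

```text
time: 9.62
position: [0.4662, -0.0798, 0.0189]
tool_rot: [0.407, -3.111, -0.004]
ft_force: [-0.0, 0.4, 0.1]
grip_width: 0.571
grip_force: 0.0
time: 10.12
position: [0.4685, -0.0808, 0.0217]
tool_rot: [-0.408, 3.113, -0.001]
ft_force: [-0.9, 1.2, 6.3]
grip_width: 0.323
grip_force: 40.0
time: 10.62
position: [0.4709, -0.0814, 0.1958]
tool_rot: [-0.406, 3.106, -0.007]
ft_force: [0.4, 0.1, -1.3]
grip_width: 0.323
grip_force: 40.0
[470.91933121 -81.39620313 195.75770335] [ 0.62 -0.01 -0.5   1.91 -0.    1.23  1.95]
```

```bash
python3 -m inch '[[0,30,10,0,0,-10],[0,60,10,0,0,-20],[0,90,10,0,0,-31],[0,120,10,0,0,-42],[0,150,10,0,0,-52],[0,180,10,0,0,-63],[0,210,10,0,0,-74],[0,240,10,0,0,-84],[0,270,10,0,0,-95],[0,300,10,0,0,-105],[0,325,10,0,0,-107.5],[0,325,10,0,0,-107.5]]' && python3 -m inch '[[0,0,0,-0.4,-9,0],[0,0,0,-0.9,-18,0],[0,0,0,-1.3,-28,0],[0,0,0,-1.3,-28,0],[0,0,0,-1.3,-28,0]]'; python3 - <<'E'
from h import *
np.set_printoptions(precision=2,suppress=True,linewidth=150)
v=grab('wrist','w7');cv2.imwrite('pics/w7.png',v[0][:,:,::-1])
s=ctrl.get_state();print(s['time'],s['position']*1000,s['joint_positions'],cv2.Rodrigues(s['tool_rot'])[0])
E
```

```text
time: 12.12
position: [0.4662, 0.2461, 0.1993]
tool_rot: [-2.265, -2.174, 0.002]
ft_force: [-0.8, 0.5, -1.2]
grip_width: 0.325
grip_force: 40.0
time: 12.75
position: [0.4688, 0.2435, 0.2013]
tool_rot: [1.989, 1.898, 0.472]
ft_force: [0.2, -0.8, -0.0]
grip_width: 0.326
grip_force: 40.0
12.8 [469.28 243.93 201.58] [ 0.24 -0.23 -0.88  2.11  0.18  0.81 -0.81] [[ 0.05  0.88  0.47]
 [ 1.   -0.04 -0.02]
 [ 0.    0.47 -0.88]]
```

View pics/w7.png

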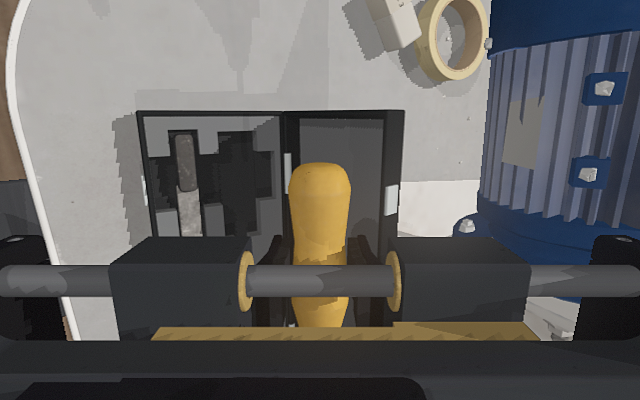

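```bash
python3 - <<'E'
from h import *
v=load('w7');print(ray(v,[(320,162),(320,166),(291,200),(350,200)],.1955)*1000)
E
python3 -m inch '[[7.5,5,-50,0,0,0],[7.5,5,-100,0,0,0],[7.5,5,-140,0,0,0],[7.5,5,-160,0,0,0],[7.5,5,-160,0,0,0],[7.5,5,-160,0,0,0]]'; python3 - <<'E'
from h import *
s=ctrl.get_state();print(s['time'],s['position']*1000,s['ft_force'],cv2.Rodrigues(s['tool_rot'])[0].round(3).tolist())
E
```

```text
[[474.47109492 291.00850698 195.5       ]
 [474.38712872 289.15590388 195.5       ]
 [458.82482071 275.39235757 195.5       ]
 [490.52794937 270.14952146 195.5       ]]
time: 13.55
position: [0.4766, 0.25, 0.0415]
tool_rot: [1.989, 1.898, 0.475]
ft_force: [0.0, 0.5, -0.4]
grip_width: 0.324
grip_force: 40.0
13.55 [476.59814871 249.9916943   41.46934885] [ 0.0158338   0.48816912 -0.37313219] [[0.046, 0.882, 0.469], [0.999, -0.042, -0.021], [0.001, 0.47, -0.883]]
```

```bash
python3 -m inch '[[0,-3.5,0,0,0,0],[0,-3.5,-2,0,0,0],[0,-3.5,-4,0,0,0],[0,-3.5,-4,0,0,0]]'; python3 -m inch '[[0,0,-2,0,0,0],[0,0,-4,0,0,0],[0,0,-4,0,0,0]]'
```

```text
time: 14.05
position: [0.4751, 0.2456, 0.0366]
tool_rot: [1.987, 1.899, 0.473]
ft_force: [0.2, 0.0, -0.9]
grip_width: 0.33
grip_force: 40.0
time: 14.42
position: [0.475, 0.2457, 0.0323]
tool_rot: [1.987, 1.9, 0.473]
ft_force: [-0.1, -0.1, -0.9]
grip_width: 0.324
grip_force: 40.0
```

```bash
python3 -m inch '[[1,1,-1.5,0,0,0],[1,1,-3,0,0,0],[1,1,-3,0,0,0]]'
```

```text
time: 14.8
position: [0.4768, 0.247, 0.03]
tool_rot: [1.986, 1.899, 0.475]
ft_force: [0.4, -0.5, 0.4]
grip_width: 0.326
grip_force: 42.1
```

```bash
python3 -m inch '[[0,0,1,0,0,0],[0,0,2,0,0,0],[0,0,2,0,0,0],[0,0,2,0,0,0]]' 42 && python3 -m inch '[[-12,0,25,0,0,0],[-24,0,50,0,0,0],[-35,-25,100,0.4,9,0],[-40,-60,150,0.9,19,0],[-40,-80,170,1.3,28,0],[-40,-80,170,1.3,28,0],[-40,-80,170,1.3,28,0]]'; python3 - <<'E'
from h import *
v=grab('wrist','w8');crop(v,200,0,460,240,2.5,'pics/w8.png')
s=ctrl.get_state();print(s['time'],s['position']*1000)
P=cloud(v)*1000
hsv=cv2.cvtColor(v[0],cv2.COLOR_RGB2HSV);m=cv2.inRange(hsv,(8,120,80),(30,255,255));m[236:]=0
c=max(cv2.findContours(m,0,2)[0],key=cv2.contourArea);print(cv2.boundingRect(c),cv2.minAreaRect((ray(v,c[:,0],.0195)[:,:2]*1000).astype(np.float32)))
q=P[cv2.erode(m,np.ones((3,3)))>0];print(np.percentile(q[:,2],[5,50,95,99]))
E
```

```text
time: 15.3
position: [0.4788, 0.2472, 0.0338]
tool_rot: [1.984, 1.896, 0.478]
ft_force: [6.4, -0.8, 7.5]
grip_width: 0.478
grip_force: 3.5
time: 16.18
position: [0.4375, 0.1661, 0.2015]
tool_rot: [-2.273, -2.166, -0.003]
ft_force: [-0.3, 0.0, -0.5]
grip_width: 0.484
grip_force: 0.0
16.225 [435.64652206 167.20815907 200.38480511]
(348, 43, 34, 109) ((482.6314697265625, 247.15499877929688), (96.38784790039062, 29.524555206298828), 87.76583099365234)
[24.09082606 31.59682634 34.53421992 35.30162315]
```

View pics/w8.png

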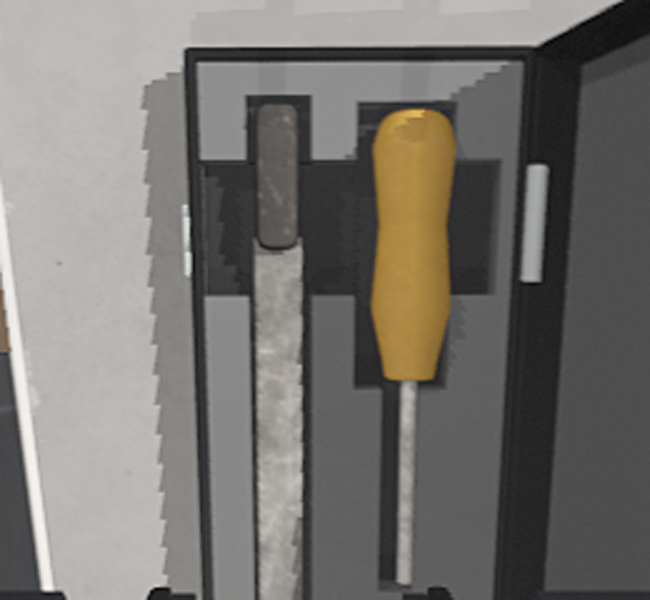

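```bash
python3 -m inch '[[8,-60,0,0,0,0],[16,-110,0,0,0,0],[16,-150,0,0,0,0],[16,-150,0,0,0,0],[16,-150,0,0,0,0]]' 80; python3 - <<'E'
from h import *
np.set_printoptions(precision=1,suppress=True,linewidth=150)
v=grab('wrist','w9');g=cv2.cvtColor(v[0],cv2.COLOR_RGB2GRAY)
s=ctrl.get_state();print(s['time'],s['position']*1000,s['tool_rot'])
c0=proj(v,[[.46,.05,.02],[.42,.05,.02],[.50,.05,.02],[.46,.02,.02],[.46,.08,.02]]);print(c0)
def edges(l,lo,hi): d=np.diff(l.astype(int));return [i for i in range(lo,hi) if abs(d[i])>6 and abs(d[i])==abs(d[max(0,i-2):i+3]).max()],d
u0,v0=c0[0].round().astype(int)
for r in [v0-20,v0-8,v0,v0+10]:
    e,d=edges(g[r],u0-110,u0+110);print('row',r,[(i,int(d[i]),*(ray(v,[(i+.5,r)],.020)*1000)[0,:2].round(1)) for i in e])
for c in [u0-40,u0-15,u0,u0+20,u0+50]:
    e,d=edges(g[:,c],v0-90,min(v0+100,240));print('col',c,[(i,int(d[i]),*(ray(v,[(c,i+.5)],.020)*1000)[0,:2].round(1)) for i in e])
P=cloud(v)*1000
m=(g<250)
for y in [.15,.13,.12]:
    u,w=proj(v,[[.474,y,.02]])[0].round().astype(int);print('shaft z',[P[w,u+k].round(0).tolist() for k in range(-8,12,4)])
for y in [.16,.12,.10,.095]:
    u,w=proj(v,[[.432-(.2-y)*.0465,y,.017]])[0].round().astype(int);print('blade z',P[w,u])
E
```

```text
time: 16.85
position: [0.4508, 0.0188, 0.2005]
tool_rot: [-2.268, -2.174, 0.001]
ft_force: [-0.3, -0.0, 0.5]
grip_width: 0.9
grip_force: 0.0
16.9 [451.2  19.  200.8] [-2.3 -2.2  0. ]
[[328.2 154.2]
 [286.9 156. ]
 [369.5 152.5]
 [329.3 184.6]
 [327.1 122.4]]
row 134 [(241, -53, np.float64(378.1), np.float64(72.7)), (256, -172, np.float64(392.4), np.float64(72.1)), (261, 50, np.float64(397.1), np.float64(71.9)), (277, -38, np.float64(412.4), np.float64(71.2)), (295, -21, np.float64(429.5), np.float64(70.5)), (366, 20, np.float64(497.2), np.float64(67.7)), (383, -42, np.float64(513.4), np.float64(67.0)), (386, 65, np.float64(516.2), np.float64(66.9)), (394, -85, np.float64(523.8), np.float64(66.5)), (405, 24, np.float64(534.3), np.float64(66.1))]
row 146 [(242, -49, np.float64(377.9), np.float64(61.3)), (257, -68, np.float64(392.3), np.float64(60.7)), (262, 55, np.float64(397.1), np.float64(60.5)), (277, -42, np.float64(411.6), np.float64(59.9)), (295, -15, np.float64(428.9), np.float64(59.2)), (367, 20, np.float64(498.1), np.float64(56.3)), (382, -52, np.float64(512.5), np.float64(55.
[... 2984 characters left out ...]
, -40, np.float64(508.3), np.float64(7.9)), (198, 45, np.float64(508.3), np.float64(3.8)), (202, 54, np.float64(508.3), np.float64(-0.3)), (207, 10, np.float64(508.3), np.float64(-5.6)), (215, -122, np.float64(508.3), np.float64(-14.0))]
shaft z [[467.0, 150.0, 20.0], [471.0, 153.0, 7.0], [475.0, 152.0, 8.0], [477.0, 149.0, 23.0], [481.0, 149.0, 23.0]]
shaft z [[467.0, 130.0, 21.0], [472.0, 132.0, 7.0], [475.0, 132.0, 7.0], [478.0, 129.0, 24.0], [482.0, 130.0, 21.0]]
shaft z [[467.0, 120.0, 22.0], [471.0, 121.0, 8.0], [475.0, 121.0, 8.0], [478.0, 119.0, 23.0], [481.0, 119.0, 22.0]]
blade z [429.8 159.8  17.3]
blade z [428.2 120.2  18.1]
blade z [427.9  99.9  18.3]
blade z [427.6  95.4  18.2]
```

```bash
python3 -m inch '[[15,-60,0,0,0,8],[30,-120,0,0,0,16],[45,-180,0,0,0,24],[62,-240,0,0,0,29.4],[62,-250,0,0,0,29.4],[62,-250,0,0,0,29.4]]' 75; python3 - <<'E'
from h import *
v=grab('wrist','w10')
s=ctrl.get_state();print(s['time'],s['position']*1000,np.degrees(2*np.arctan2(s['tool_rot'][1],s['tool_rot'][0])))
hsv=cv2.cvtColor(v[0],cv2.COLOR_RGB2HSV);m=cv2.inRange(hsv,(8,70,90),(25,255,255));m[234:]=0;m[:,:200]=0;m[:,440:]=0
c=max(cv2.findContours(m,0,2)[0],key=cv2.contourArea);print(cv2.boundingRect(c),cv2.minAreaRect((ray(v,c[:,0],.022)[:,:2]*1000).astype(np.float32)))
cc=cloud(v)[cv2.erode(m,np.ones((5,5)))>0]*1000;print(np.percentile(cc[:,2],[10,50,90]))
E
```

```text
time: 17.65
position: [0.5145, -0.2317, 0.201]
tool_rot: [-1.644, -2.676, -0.002]
ft_force: [0.3, 1.3, -0.4]
grip_width: 0.862
grip_force: 0.0
17.7 [ 514.58970811 -230.55477876  201.33376755] -243.028591482273
(295, 146, 52, 79) ((514.0103759765625, -230.63571166992188), (49.348690032958984, 78.46997833251953), 26.865938186645508)
[22.38055433 23.30792388 24.25423143]
```

```bash
python3 -m inch '[[-0.5,0,-50,0,0,0],[-0.5,0,-100,0,0,0],[-0.5,0,-150,0,0,0],[-0.5,0,-174,0,0,0],[-0.5,0,-174,0,0,0]]' && python3 -m inch '[[0,0,0,0,0,0],[0,0,0,0,0,0],[0,0,0,0,0,0],[0,0,0,0,0,0]]' 0 40 && python3 -m inch '[[0,20,50,0,0,8],[0,60,100,0,0,16],[-20,120,100,0,0,26],[-35,180,100,0,0,36],[-50,240,100,0,0,46],[-59,281,100,0,0,56],[-59,281,100,0,0,60.3],[-59,281,100,0,0,60.3],[-59,281,100,0,0,60.3]]'; python3 - <<'E'
from h import *
s=ctrl.get_state();print(s['time'],s['position']*1000,np.degrees(2*np.arctan2(s['tool_rot'][1],s['tool_rot'][0])))
v=grab('wrist','w11')
hsv=cv2.cvtColor(v[0],cv2.COLOR_RGB2HSV);m=cv2.inRange(hsv,(8,70,60),(25,255,255));m[:,:200]=0;m[:,440:]=0;m[236:]=0
c=max(cv2.findContours(m,0,2)[0],key=cv2.contourArea);print(cv2.boundingRect(c),cv2.minAreaRect((ray(v,c[:,0],s['position'][2]-.004)[:,:2]*1000).astype(np.float32)))
cc=cloud(v)[cv2.erode(m,np.ones((5,5)))>0]*1000;print(np.percentile(cc[:,2],[10,50,90]))
E
```

```text
time: 18.32
position: [0.5126, -0.2298, 0.0262]
tool_rot: [-1.639, -2.676, -0.001]
ft_force: [0.1, 0.2, -1.0]
grip_width: 0.859
grip_force: 0.0
time: 18.82
position: [0.5145, -0.2335, 0.0287]
tool_rot: [1.645, 2.674, 0.0]
ft_force: [-0.4, -0.6, 4.8]
grip_width: 0.567
grip_force: 40.0
time: 19.95
position: [0.4547, 0.0471, 0.1275]
tool_rot: [-0.083, -3.14, 0.0]
ft_force: [-0.1, -0.3, -2.3]
grip_width: 0.568
grip_force: 40.0
19.95 [454.66257647  47.05767213 127.49718681] -183.026350018512
(267, 169, 106, 67) ((424.0456848144531, 47.82469177246094), (48.765987396240234, 31.8310489654541), 86.99816131591797)
[-759.06500965  121.76955817  122.74432394]
```

```bash
python3 - <<'E'
from h import *
np.set_printoptions(precision=1,suppress=True,linewidth=150)
v=load('w11');g=cv2.GaussianBlur(cv2.cvtColor(v[0],cv2.COLOR_RGB2GRAY),(3,3),0).astype(int)
print(g[160:236,320].tolist())
P=cloud(v)*1000
for r in range(164,236,4):print(r,P[r,300],P[r,320],P[r,340])
s=ctrl.get_state();print(s['position']*1000)
E
```

```text
[59, 58, 59, 59, 59, 59, 58, 57, 65, 81, 88, 88, 89, 89, 90, 93, 100, 108, 110, 109, 108, 108, 108, 108, 108, 107, 108, 108, 108, 108, 108, 108, 115, 127, 131, 130, 130, 130, 131, 132, 132, 132, 132, 132, 132, 133, 133, 133, 133, 133, 133, 133, 133, 133, 133, 133, 133, 133, 133, 133, 133, 133, 133, 133, 133, 133, 133, 133, 133, 133, 133, 133, 133, 133, 133, 133]
164 [421.2  32.7   9.5] [421.8  48.5  10.9] [422.6  64.2  11.1]
168 [410.5  38.5 101.7] [411.2  48.9 100.7] [411.6  59.3 101.5]
172 [411.   39.  111.5] [411.3  48.9 113. ] [411.8  58.6 112.8]
176 [411.1  39.7 122.4] [411.7  48.8 122. ] [412.2  58.1 121.6]
180 [413.1  39.5 121.7] [413.6  48.7 121.4] [414.2  58.1 121.1]
184 [414.8  39.4 122.5] [415.3  48.7 122.5] [416.   58.  121.6]
188 [416.6  39.3 123. ] [417.3  48.6 122. ] [417.8  57.9 122.1]
192 [418.7  39.1 121.9] [419.3  48.5 121.8] [419.5  57.8 122.8]
196 [420.7  39.  121.9] [421.1  48.4 122.1] [421.6  57.7 122.3]
200 [422.4  38.9 122.5] [423.2  48.3 121.7] [423.8  57.7 121. ]
204 [424.6  38.7 121.6] [425.1  48.2 121.8] [425.2  57.5 123.1]
208 [426.3  38.6 122.6] [426.9  48.1 122.2] [427.4  57.5 122.2]
212 [428.5  38.4 121.7] [428.8  48.  122.5] [429.3  57.4 122.5]
216 [430.2  38.4 122.7] [431.4  47.8 120.3] [431.5  57.4 121.8]
220 [432.3  38.2 122.3] [433.   47.7 121.6] [433.4  57.3 122.1]
224 [434.1  38.1 122.9] [434.8  47.6 122.5] [435.8  57.3 121. ]
228 [436.5  37.9 121.8] [436.6  47.5 122.9] [437.3  57.1 122.6]
232 [438.3  37.8 122.4] [439.1  47.4 121.7] [439.6  57.1 121.7]
[454.7  47.  127.5]
```

```bash
python3 -m inch '[[3,3,-40,0,0,0.4],[3,3,-74,0,0,0.4],[3,3,-76,0,0,0.4],[3,3,-80,0,0,0.4],[3,3,-84,0,0,0.4],[3,3,-87,0,0,0.4],[3,3,-87,0,0,0.4]]'; python3 - <<'E'
from h import *
s=ctrl.get_state();print(s['position']*1000,s['ft_force'])
v=grab('wrist','w12');P=cloud(v)*1000
hsv=cv2.cvtColor(v[0],cv2.COLOR_RGB2HSV);m=cv2.inRange(hsv,(8,70,60),(25,255,255));m[:,:200]=0;m[:,440:]=0;m[236:]=0
q=P[m>0];print(np.percentile(q[:,2],[5,20,50,90]),P[150:236:8,320].round(1).tolist())
E
```

```text
time: 20.88
position: [0.4578, 0.0507, 0.0408]
tool_rot: [0.068, 3.141, -0.0]
ft_force: [-0.3, 0.1, -1.5]
grip_width: 0.569
grip_force: 40.0
[457.77543154  50.65771095  40.77669619] [-0.29340909  0.06924708 -1.50568427]
[26.02222648 34.55433587 35.25493744 36.11397598] [[404.3, 52.5, 21.5], [408.3, 52.4, 20.5], [413.6, 52.2, 12.0], [414.4, 52.1, 31.8], [417.6, 52.0, 35.2], [421.5, 51.8, 34.9], [425.3, 51.6, 34.8], [428.9, 51.5, 36.0], [433.0, 51.3, 35.4], [437.1, 51.1, 35.3], [441.3, 50.9, 34.7]]
```

```bash
python3 -m inch '[[0,0,-1.5,0,0,0],[0,0,-2.5,0,0,0],[0,0,-2.5,0,0,0]]' && python3 -m inch '[[0,0,0,0,0,0],[0,0,0,0,0,0],[0,0,0,0,0,0]]' 62 && python3 -m inch '[[0,0,40,0,0,0],[0,0,80,0,0,0],[0,0,140,0,0,0],[20,40,160,0,0,0],[20,40,160,0,0,0]]' 5; python3 - <<'E'
from h import *
np.set_printoptions(precision=1,suppress=True,linewidth=150)
s=ctrl.get_state();print(s['time'],s['position']*1000,s['joint_positions'])
v=grab('top','top2');w=grab('wrist','w13');g=w[0];P=cloud(w)*1000
for x in (.418,.43,.45):
  for y in (.03,.05,.07):
    u,r=proj(w,[[x,y,.032]])[0].round().astype(int);print((x,y),(u,r),P[r,u] if r<400 else None)
E
```

```text
time: 21.3
position: [0.4578, 0.0507, 0.0387]
tool_rot: [-0.068, -3.141, 0.001]
ft_force: [-2.6, -1.3, 5.3]
grip_width: 0.566
grip_force: 40.0
time: 21.68
position: [0.4577, 0.0508, 0.038]
tool_rot: [0.068, 3.141, 0.0]
ft_force: [-0.0, -0.5, 0.4]
grip_width: 0.702
grip_force: 0.0
time: 22.3
position: [0.4796, 0.0942, 0.2005]
tool_rot: [0.061, 3.136, 0.003]
ft_force: [-0.3, -0.5, -0.6]
grip_width: 0.231
grip_force: 0.0
22.3 [479.6  94.2 200.5] [ 0.6  0.  -0.9  1.9  0.   1.2  1.3]
(0.418, 0.03) (np.int64(249), np.int64(129)) [418.2  30.1  33.4]
(0.418, 0.05) (np.int64(271), np.int64(128)) [418.1  49.9  32.6]
(0.418, 0.07) (np.int64(293), np.int64(127)) [418.   70.   33.5]
(0.43, 0.03) (np.int64(250), np.int64(142)) [429.8  29.9  33.7]
(0.43, 0.05) (np.int64(272), np.int64(141)) [429.7  49.9  32.6]
(0.43, 0.07) (np.int64(294), np.int64(140)) [429.5  70.3  34.5]
(0.45, 0.03) (np.int64(252), np.int64(164)) [450.   29.9  33.4]
(0.45, 0.05) (np.int64(274), np.int64(163)) [449.8  50.5  34.1]
(0.45, 0.07) (np.int64(295), np.int64(162)) [449.8  69.9  33.1]
```

```bash
python3 - <<'E'
from h import *
np.set_printoptions(precision=0,suppress=True,linewidth=170)
for n in ['top2','scene1','top0']:
    P=cloud(load(n))*1000;d=load(n)[1];q=P[d>0]
    print(n,'cols y',list(range(-40,300,20)))
    for x in range(520,720,15):
        r=[]
        for y in range(-40,300,20):
            b=q[(q[:,0]>=x)&(q[:,0]<x+15)&(q[:,1]>=y)&(q[:,1]<y+20)]
            r.append(int(b[:,2].max()) if len(b) else -99)
        print(x,r)
E
```

```text
top2 cols y [-40, -20, 0, 20, 40, 60, 80, 100, 120, 140, 160, 180, 200, 220, 240, 260, 280]
520 [6, 7, 109, -99, 44, 583, -99, -99, -99, -99, -99, -99, -99, 32, 33, 31, 31]
535 [8, 7, 145, 144, 145, 145, -99, -99, -99, -99, -99, -99, -99, 68, 62, 59, 58]
550 [8, 5, 143, 142, 142, 148, 140, -99, -99, -99, -99, -99, 144, 148, 148, 145, 146]
565 [12, 14, 13, -99, -99, -99, -99, -99, -99, -99, -99, 139, 141, 142, 143, 139, 142]
580 [15, 13, 20, 17, 14, 14, 13, -99, -99, -99, 9, 57, 9, 10, 7, 3, 6]
595 [11, 10, 13, 15, 15, 16, 15, 12, 11, 13, 16, 83, 12, 6, 3, 8, 6]
610 [3, 4, 15, 16, 17, 12, 12, 11, 12, 13, 87, 88, 21, 11, 7, 6, 8]
625 [533, 534, 537, 530, 17, 14, 16, 16, 15, 14, 296, 87, 11, 9, 4, 6, 7]
640 [535, 536, 535, 534, 13, 13, 15, 14, 13, 14, 307, 202, 14, 9, 11, 9, 5]
655 [397, 396, 395, 393, 378, 11, 14, 13, 13, 104, 319, 14, 203, 193, 218, 223, 197]
670 [5, 6, 17, 378, 380, 13, 16, 12, 13, 257, 335, 254, 236, 232, 267, 267, 230]
685 [384, 384, 381, 381, 383, 15, 14, 14, 110, 259, 351, 340, 341, 338, 336, 337, 336]
700 [384, 387, 385, 385, 389, 382, 14, 10, 117, 114, 351, 341
[... 2032 characters left out ...]
0, 15, 18, 19, 13, 16, 13, 14, 13, 14, 73, 12, 9, 6, 4, 8]
610 [5, 3, 15, 21, 12, 15, 16, 15, 18, 12, 95, 88, 12, 9, 7, 6, 5]
625 [535, 534, 534, 532, 13, 13, 18, 13, 13, 15, 293, 93, 10, 8, 6, 5, 9]
640 [533, 535, 535, 534, 15, 13, 18, 15, 12, 13, 310, 192, 12, 9, 5, 7, 8]
655 [397, 397, 394, 395, 377, 15, 14, 14, 12, 99, 319, 9, 203, 194, 218, 221, 200]
670 [5, 5, 11, 377, 380, 17, 14, 14, 13, 256, 339, 254, 234, 234, 265, 266, 236]
685 [382, 383, 384, 382, 382, 18, 13, 14, 15, 258, 348, 336, 339, 335, 339, 337, 339]
700 [388, 384, 385, 386, 388, 377, 15, 15, 114, 109, 350, 338, 338, 335, 337, 341, 340]
715 [389, 389, 389, 389, 388, 389, 13, 15, 132, 112, 350, 336, 338, 338, 338, 338, 342]
```

```bash
python3 -m inch '[[0,5,30,0,-5,0],[40,5,30,0,-10,0],[90,5,30,0,-20,0],[114,5,30,0,-20,0],[114,5,30,0,-20,0]]' 0 && python3 -m inch '[[0,0,-40,0,0,0],[0,0,-70,0,0,0],[0,0,-82,0,0,0],[0,0,-82,0,0,0]]'; python3 - <<'E'
from h import *
s=ctrl.get_state();print(s['time'],s['position']*1000,s['joint_positions'].round(2),s['ft_force'],cv2.Rodrigues(s['tool_rot'])[0].round(2).tolist())
E
```

```text
time: 23.02
position: [0.5914, 0.0942, 0.2264]
tool_rot: [0.063, 2.795, 0.012]
ft_force: [-0.9, -0.2, -0.1]
grip_width: 0.001
grip_force: 0.0
time: 23.52
position: [0.5909, 0.0954, 0.1454]
tool_rot: [0.061, 2.794, 0.011]
ft_force: [-0.1, -0.2, -0.1]
grip_width: 0.006
grip_force: 0.0
23.525 [590.88053241  95.40282906 145.35554947] [ 0.63  0.12 -0.92  1.97  0.27  0.77  1.09] [-0.05405736 -0.20666234 -0.12113731] [[-0.94, 0.04, 0.34], [0.04, 1.0, -0.0], [-0.34, 0.01, -0.94]]
```

```bash
python3 -m inch '[[-10,0,0,0,0,0],[-20,0,0,0,0,0],[-28,0,0,0,0,0],[-36,0,0,0,0,0]]' && python3 -m inch '[[-10,0,0,0,0,0],[-20,0,0,0,0,0],[-30,0,0,0,0,0],[-40,0,0,0,0,0],[-50,0,0,0,0,0],[-60,0,0,0,0,0],[-70,0,0,0,0,0],[-70,0,0,0,0,0]]'
```

```text
time: 24.02
position: [0.5591, 0.0964, 0.1503]
tool_rot: [0.059, 2.782, 0.011]
ft_force: [3.8, -0.1, 6.9]
grip_width: 0.005
grip_force: 2.9
time: 25.02
position: [0.4847, 0.0955, 0.1459]
tool_rot: [0.06, 2.792, 0.009]
ft_force: [-0.0, 0.1, 0.8]
grip_width: 0.005
grip_force: 0.0
```

```bash
python3 - <<'E'
from h import *
np.set_printoptions(precision=0,suppress=True,linewidth=170)
P=cloud(grab('top','top3'))*1000;S=cloud(grab('scene','sc3'))*1000
for n,P in (('top',P),('scene',S)):
  q=P.reshape(-1,3)
  for y in (20,250):
    k=(abs(q[:,1]-y)<12)&(q[:,2]>25)&(q[:,2]<175)&(q[:,0]>380)&(q[:,0]<620);b=q[k]
    print(n,y,[(x,int(c[:,2].max())) for x in range(380,620,12) if len(c:=b[(b[:,0]>=x)&(b[:,0]<x+12)])])
E
```

```text
top 20 [(380, 30), (392, 29), (404, 31), (416, 36), (500, 87), (512, 65), (524, 51)]
top 250 [(392, 26), (404, 25), (428, 33), (440, 28), (452, 136), (464, 143), (476, 142), (488, 122), (500, 106), (512, 84), (524, 68), (536, 40)]
scene 20 [(416, 32), (428, 29), (440, 133), (452, 138), (464, 136), (476, 99), (488, 91), (500, 69), (512, 53), (524, 31)]
scene 250 [(416, 27), (428, 26), (452, 133), (464, 140), (476, 138), (488, 100), (500, 90), (512, 73), (524, 51), (536, 30)]
```

```bash
python3 -m inch '[[-4,0,-6,0,4,0],[-8,0,-14,0,8,0],[-16,2,-22,0,12,0],[-23,4,-30,0,16,0],[-30,5,-39,0,20,0],[-35,7,-47,0,20,0],[-39,9,-55,0,20,0],[-43,10,-63,0,20,0],[-46,13,-72,0,20,0],[-46,13,-72,0,20,0]]' && python3 -m inch '[[-1,1,-6,0,0,0],[-2,2,-11,0,0,0],[-2,2,-14,0,0,0],[-2,2,-14,0,0,0]]'
```

```text
time: 26.38
position: [0.4387, 0.109, 0.0734]
tool_rot: [-0.067, -3.14, 0.0]
ft_force: [0.2, 0.2, 0.2]
grip_width: 0.003
grip_force: 0.0
time: 26.88
position: [0.4376, 0.1109, 0.0598]
tool_rot: [-0.068, -3.141, -0.001]
ft_force: [0.3, 0.5, 0.1]
grip_width: 0.008
grip_force: 0.0
```

```bash
python3 -m inch '[[0,0,-2,0,0,0],[0,0,-4,0,0,0],[0,0,-4,0,0,0]]'; python3 -m inch '[[0,0,-1,0,0,0],[0,0,-2,0,0,0],[0,0,-2,0,0,0]]'
```

```text
time: 27.25
position: [0.4378, 0.1109, 0.0573]
tool_rot: [-0.068, -3.14, 0.001]
ft_force: [-5.4, -1.4, 14.1]
grip_width: 0.004
grip_force: 7.2
time: 27.62
position: [0.4379, 0.1109, 0.0571]
tool_rot: [-0.068, -3.139, 0.005]
ft_force: [-12.2, -3.3, 33.6]
grip_width: 0.008
grip_force: 17.1
```

```bash
python3 - <<'E'
from h import *
np.set_printoptions(precision=0,suppress=True,linewidth=170)
for n in ('top','scene'):
  q=(cloud(grab(n,n+'4'))*1000).reshape(-1,3)
  for y in (20,60,200,250,290):
    k=(abs(q[:,1]-y)<10)&(q[:,2]>5)&(q[:,2]<175)&(q[:,0]>390)&(q[:,0]<560);b=q[k]
    print(n,y,[(x,int(np.median(c[:,2]))) for x in range(390,560,15) if len(c:=b[(b[:,0]>=x)&(b[:,0]<x+15)])])
E
```

```text
top 20 [(390, 43), (405, 152), (420, 151), (435, 152), (450, 153), (465, 45), (480, 43), (495, 42), (510, 43), (525, 6), (540, 5), (555, 9)]
top 60 [(390, 44), (405, 152), (420, 157), (435, 155), (450, 155), (465, 46), (480, 44), (495, 43), (510, 40), (525, 7), (540, 5), (555, 7)]
top 200 [(390, 41), (405, 154), (420, 155), (435, 156), (480, 45), (495, 42), (510, 42), (525, 9), (540, 8), (555, 6)]
top 250 [(390, 38), (405, 43), (420, 43), (435, 42), (450, 43), (465, 43), (480, 45), (495, 42), (510, 42), (525, 22), (555, 8)]
top 290 [(390, 40), (405, 44), (420, 45), (435, 43), (450, 43), (465, 43), (480, 44), (495, 43), (510, 43), (525, 41), (540, 5)]
scene 20 [(390, 43), (405, 45), (420, 42), (435, 43), (450, 43), (465, 42), (480, 42)]
scene 60 [(390, 42), (405, 147), (420, 41), (435, 43), (450, 43), (495, 39), (555, 11)]
scene 200 [(390, 43), (405, 129), (420, 130), (435, 129), (450, 128), (465, 123), (480, 44), (495, 43), (510, 43)]
scene 250 [(390, 29), (405, 43), (420, 44), (435, 43), (450, 43), (465, 44), (480, 44), (495, 43), (510, 42)]
scene 290 [(390, 25), (405, 42), (420, 43), (435, 43), (450, 43), (465, 44), (480, 44), (495, 44), (510, 42), (525, 36)]
```

Lid is flat at 43 mm throughout, so it is fully shut (pressed at 34 N against a hard stop). Lift off, re-check and hand in.

```bash
python3 -m inch '[[0,0,20,0,0,0],[0,0,70,0,0,0],[0,0,130,0,0,0],[0,0,180,0,0,0],[0,0,180,0,0,0],[0,0,180,0,0,0]]'; python3 - <<'E'
from h import *
q=(cloud(grab('scene','sc5'))*1000).reshape(-1,3)
for y in (20,60,250,290):
    b=q[(abs(q[:,1]-y)<10)&(q[:,2]>30)&(q[:,2]<80)]
    print(y,[(x,int(np.median(c[:,2]))) for x in range(390,520,20) if len(c:=b[(b[:,0]>=x)&(b[:,0]<x+20)])])
print(ctrl.close_job())
E
```

```text
time: 28.48
position: [0.4373, 0.1105, 0.2334]
tool_rot: [-0.068, -3.14, 0.001]
ft_force: [-0.6, 0.2, -0.5]
grip_width: 0.007
grip_force: 0.0
20 [(390, 40), (410, 42), (430, 43), (450, 43), (470, 42), (490, 41), (510, 40)]
60 [(390, 41), (410, 43), (430, 43), (450, 43), (470, 42), (490, 44), (510, 42)]
250 [(390, 40), (410, 43), (430, 44), (450, 43), (470, 43), (490, 43), (510, 41)]
290 [(390, 39), (410, 42), (430, 43), (450, 44), (470, 44), (490, 43), (510, 42)]
the job is handed in; nothing more can be done
None
```

The scraper, screwdriver and emery block are in their recesses with both handles at the scoop end, the lid is shut flat at 43 mm, nothing else was picked up, and the job was handed in at about 28.5 s (the verdict was not returned).

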